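# Find the unlocked outlet on the bench power box and open its lid

## Task

The power box on the bench has four identical tip-up lids, and all but one are locked from underneath. Press lightly with a fingertip on the ribbed end of the lids, one after another, until you find the one that rocks; tip that one up by pressing its ribbed end further down, then push its raised edge over with the fingertips until the lid stands fully open, upright or leaning back, so that the outlet below can be used. Nothing is to be grasped: do not pinch the lid, do not force the locked lids, and leave the tools and the transformer around the box where they lie.

Things in the scene. Friction and masses are not known exactly. Their poses are not given: they have to be found in the camera images.
- power_box: Bench power box, grey body with black end caps, screwed down: 114 mm deep (x), 264 mm long (y), 62 mm high. Origin: centre of its underside, on the bench. x points away from the robot, y left along the row of lids, z up, turned with the box. Four lids lie in its top, flush, 57 mm apart along y, with 1 mm gaps to the fixed rims round them. The well under each ribbed end is open to 50 mm depth.
- lid1_top (a point): Centre of the top face of the leftmost closed lid (box y = +85.5 mm, 62 mm above the bench); fixed to the box, axes as the box's. Every lid is a bare metal plate 82 mm long (x), 50 mm wide (y), 4 mm thick, on a hinge pin along y that lies 11 mm beyond this point (+x) and 5 mm below it. The 30 mm beyond the pin are the ribbed pressing end; the 52 mm on the robot's side rise.
- lid2_top (a point): The same for the second lid from the left (box y = +28.5 mm).
- lid3_top (a point): The same for the third lid from the left (box y = -28.5 mm).
- lid4_top (a point): The same for the rightmost lid (box y = -85.5 mm).
- lid1_press (a point): Spot to press on the leftmost lid: the middle of its ribbed end, on the top face as closed, 31 mm beyond the box's centre line and 20 mm beyond the hinge pin, 62 mm above the bench. Fixed to the box. Axes as the box's.
- lid2_press (a point): The same for the second lid from the left.
- lid3_press (a point): The same for the third lid from the left.
- lid4_press (a point): The same for the rightmost lid.
- free_lid (a joint): Angle (rad) of the one unlocked lid, whichever place it has today: 0 closed, grows as the ribbed far end goes down and the near edge rises and swings over, away from the robot; 1.57 upright, stop at 1.75. Friction hinge: stays where it is left; about 2 N on the ribs moves it. Fingertips 10 to 20 mm down (thick to thin) tip it to 0.9; below that a level push on the raised edge can jam.
- locked_lid_1 (a joint): Give (rad) of one of the three locked lids, whichever place it has today: 0 at rest. It yields springily by about 0.002 rad per newton pressed on its ribs (under 1 mm at 20 N) and comes back. Above 0.08 (about 40 N) its catch is forced.
- locked_lid_2 (a joint): The same for another locked lid.
- locked_lid_3 (a joint): The same for another locked lid.
- cutter: Loose side cutter with red grips, 136 x 54 x 12 mm, lying left of the box; origin under its middle. To be left alone.
- red_driver: Loose screwdriver with red handle, 142 x 19 x 18 mm, lying in front of the box along it; origin under its middle. To be left alone.
- transformer: Loose small mains transformer, dark core with yellow winding, 30 x 56 x 30 mm, standing right of the box; origin under its middle. To be left alone.

How it is judged:
By the outcome, as a careful person would: the job done as asked, in the order asked, and still so for the second after the job is handed in, with the robot touching nothing.
It also fails if it takes over 58 s, if anything falls off the work surface, if the arm or the gripper's body presses on something with over 40 N, if the wrist force passes 120 N, or if a joint passes its speed limit or range.

## Robot

A 6-joint arm with a two-finger parallel gripper is mounted at the origin on a cart in front of the work surface, level with it; the furniture and walls round the work are solid. World frame = base frame: x ahead of the robot, y to its left, z up, the work surface at z = 0. Lengths are in mm, angles in degrees, forces in N, time in s.
With the tool pointing down it reaches from about 300 to 850 mm from the base axis. Payload 4.2 kg.
Tool frame: the origin (TCP) lies on the centre line of the jaws, within the pads' length; the fingertips stand 14 mm ahead of it and the grasp point (between the pads) lies 5 mm behind it (env.finger_overhang is the z of the fingertips in the tool frame, in mm); z points along the fingers, y is the line along which they close (so a half turn about z gives the same grasp; the last joint's range is limited). The gripper opens to 91 mm and grips with 3 to 60 N. Pads are 32 mm wide; open, the fingers measure 118 mm over their backs; the gripper's body (76 mm by 178 mm) begins 60 mm behind the grasp point.
Start: joints at [75.688, 18.312, 89.639, -0, 72.044, -1.146], TCP at [130.976, 559.899, 227.976] pointing down, gripper open.
Joint ranges: [-177.97, 177.97], [-48.28, 115.42], [12.27, 149.76], [-77.06, 257.06], [2.81, 150.46], [-146.56, 146.56]. Speed limits (degrees/s): [147.25, 147.25, 180, 180, 180, 180].

## Interface

Orientations are given as [roll, pitch, yaw] about the fixed x, y, z axes, in that order (R = Rz(yaw) Ry(pitch) Rx(roll)).
In Python, from workcell import sensors, viewer, env gives the robot as it stands. The module is installed in compiled form; this text tells all that it offers.
- The arm moves only by the tool step_arm, never from a script. Its argument "plan" is one flat list of numbers, 6 for each row, row after row: the shift along the tool's x, y, z in cm, then the turn, a rotation vector about the tool's x, y, z in rad. In form: [x, y, z, wx, wy, wz, x, y, z, wx, wy, wz, ...]. A call has 1 to 5 rows; each row shifts and turns the commanded pose from where the row before left it, along the tool's axes as they then stand; what a row does not reach is not made up. A row lasts 1/12 s, in which the tool goes at most 41.7 mm and 7.16 degrees, less where a joint would pass 70% of its speed; a pose out of reach is approached as far as the arm can. A call is refused whole if a number of a shift passes 4.17 or a number of a turn 0.125, either way. A call with a gripper value outside its range is refused whole. "hand" is the finger opening in cm, from 0 to 9.12, set as the call begins (left out, the last holds). The fingers move at their own pace and stop on an object; "newtons" is the grip in N (left out, the last holds). Time passes only in rows, so rows that do not move let the fingers close. It gives the time, the measured TCP pose, the force, the opening and the grip force at its end, in the units of the state.
- sensors.state(): the state, without advancing time (a new reading comes with each control period).
- viewer.grab_frame(name): name is "scene" or "side" or "wrist"; returns a dict with "img" (400x640x3 uint8, red, green, blue), "fx", "fy", "cx", "cy" (pixels), "position" and "attitude" of the camera in the world. Camera axes: x right, y down, z forward; pixel columns grow to the right and rows downward; lengths in mm; the calibration is good to about 2 mm. A picture is of the moment at which its call begins. There is no depth.
- env.job_done(): hands the job in; it is judged then, once.
Trained networks look in a picture, given as the dict that the camera call returned (one of the last four; its "shot" number tells which), for a name from the list of things; names that differ only in an ending like _2 or _b are one class to them, and where a whole thing is asked for, a point or a joint stands for the part that bears it (a point fixed in the world has none). Each returns a list of dicts, best first, with "score" (0 to 1); they miss things now and then, are a little off and sometimes report something else, mostly with a low value. They report only what shows in the picture. A call takes as long as a camera call.
- viewer.boxes_of(name, picture): "location" ([column, row] in pixels, amid what is visible of it).
- viewer.pinpoint(name, picture): "location" ([column, row] in pixels: a listed point, or the origin of a listed thing).
The state is a dict: "time_s": time; "qpos": joint angles; "qvel": joint speeds; "effort": joint torques, N m; "ee_pos": TCP position; "ee_rot": TCP orientation; "force": force on the tool from outside, world axes, zero at the start; "torque": the same for the moment, N m; "gripper_width": finger opening in mm; "gripper_force": force on a finger pad.
Only numpy, scipy, OpenCV 4.12 (cv2) and the standard library are available. Lean on these libraries where they do the work, as an engineer would, in place of code of your own. Each camera call takes 0.05 s, during which the arm holds its last target. There are 200 camera calls.

## Working session

There is one attempt and no reset: what is moved stays moved. The work goes in short steps, Python scripts to look and compute and a tool call to move; the robot and the scene stay as the last step left them, time stands still between calls to the robot, and variables do not carry over. Pictures are saved under pics/ and viewed, at most 10 in all, crops included, and the job is handed in when it is done.

Besides the shell and the picture viewer there is one more tool, called after "Emit:" in YAML: its name, and indented under it one key for each argument. step_arm: Moves the arm, as the interface text tells. Its arguments: {"type":"object","properties":{"plan":{"type":"array","items":{"type":"number"}},"hand":{"type":"number"},"newtons":{"type":"number"}},"required":["plan"]}

```bash
mkdir -p pics
cat > h.py <<'E'
import numpy as np, cv2
from scipy.spatial.transform import Rotation as R
from scipy.optimize import least_squares
from workcell import sensors, viewer, env
def cam(f):
    return np.array(f["position"],float), f["attitude"]
E
python3 - <<'E'
from h import *
print(sensors.state())
for n in ["scene","side","wrist"]:
    f=viewer.grab_frame(n); cv2.imwrite(f"pics/{n}0.png",f["img"][:,:,::-1])
    print(n,{k:v for k,v in f.items() if k!="img"})
    for i in range(1,5):
        for s in ["top","press"]:
            print(i,s,[(np.round(d["location"],1).tolist(),round(d["score"],2)) for d in viewer.pinpoint(f"lid{i}_{s}",f)[:2]])
    print("box",[(np.round(d["location"],1).tolist(),round(d["score"],2)) for d in viewer.pinpoint("power_box",f)[:2]])
E
```

```text
{'time_s': 0.0, 'qpos': array([ 7.56881326e+01,  1.83514320e+01,  8.97062069e+01, -1.23600501e-03,
        7.20425947e+01, -1.14818876e+00]), 'qvel': array([-0.14890434,  0.00559997, -0.04354779,  0.01843536,  0.09065898,
        0.09076654]), 'effort': array([-3.45642020e-04, -4.12478149e+01, -2.31969774e+01,  7.26699340e-02,
        4.58683167e-02, -1.80786601e-04]), 'ee_pos': array([130.85771459, 559.4257502 , 227.12369505]), 'ee_rot': array([-1.79899763e+02, -8.33624005e-04,  1.66836703e+02]), 'force': array([-0.3085131, -0.1760682,  0.1847982]), 'torque': array([-0.01576769, -0.02949513, -0.00935288]), 'gripper_force': 0.0, 'gripper_width': 91.33271018672005}
scene {'fx': 471.4830095290004, 'fy': 471.4830095290004, 'cx': 324.89134481792456, 'cy': 197.30913297655778, 'position': array([ 167.66044728, -782.09568298,  729.49527128]), 'attitude': array([-137.83045618,    0.5945378 ,  -28.64753494]), 'shot': 1}
1 top [([329.9, 207.4], 0.76)]
1 press []
2 top [([351.5, 224.2], 0.73)]
2 press [([361.6, 214.7], 0.82)]
3 top []
3 press [([385.2, 237.5], 0.74)]
4 top [([418.6, 335.5], 0.7
[... 368 characters left out ...]
top [([323.8, 206.2], 0.82), ([356.5, 262.3], 0.53)]
1 press [([338.2, 206.2], 0.73), ([333.1, 240.5], 0.51)]
2 top [([281.4, 267.3], 0.67), ([332.3, 223.0], 0.59)]
2 press [([348.5, 223.6], 0.87)]
3 top [([335.5, 237.8], 0.67)]
3 press [([352.9, 242.2], 0.77), ([329.7, 260.3], 0.47)]
4 top [([340.7, 264.7], 0.62)]
4 press []
box [([328.9, 258.3], 0.81)]
wrist {'fx': 326.42545168322016, 'fy': 326.42545168322016, 'cx': 318.90558867589465, 'cy': 195.36808590249098, 'position': array([ 58.72259755, 576.90403664, 384.27370896]), 'attitude': array([ 1.64634284e+02, -4.78597767e-02,  7.68217373e+01]), 'shot': 3}
1 top []
1 press []
2 top []
2 press []
3 top []
3 press []
4 top []
4 press []
box []
```

```bash
cat >> h.py <<'E'
Y=[85.5,28.5,-28.5,-85.5]
PT={**{f"lid{i+1}_top":(0,Y[i],62) for i in range(4)},**{f"lid{i+1}_press":(31,Y[i],62) for i in range(4)},"power_box":(0,0,0)}
def proj(f,P):
    r=R.from_euler("xyz",f["attitude"],degrees=True)
    c=r.inv().apply(np.atleast_2d(P)-f["position"])
    return np.c_[f["cx"]+f["fx"]*c[:,0]/c[:,2],f["cy"]+f["fy"]*c[:,1]/c[:,2]]
def ray(f,uv,z):
    r=R.from_euler("xyz",f["attitude"],degrees=True)
    d=r.apply([(uv[0]-f["cx"])/f["fx"],(uv[1]-f["cy"])/f["fy"],1]); p=np.array(f["position"])
    return p+d*(z-p[2])/d[2]
def W(q,P):
    return R.from_euler("z",q[2]).apply(np.atleast_2d(P))+[q[0],q[1],0]
def fitbox(frames,x0):
    obs=[(f,n,d["location"],d["score"]) for f in frames for n in PT for d in viewer.pinpoint(n,f) if d["score"]>.5]
    fun=lambda q:np.concatenate([(proj(f,W(q,PT[n]))[0]-l)*s for f,n,l,s in obs])
    s=least_squares(fun,x0,loss="soft_l1",f_scale=2,x_scale=[10,10,.1])
    for f,n,l,_ in obs: print(n,np.round(proj(f,W(s.x,PT[n]))[0]-l,1))
    return s.x
E
python3 - <<'E'
from h import *
fs=[viewer.grab_frame(n) for n in ["scene","side"]]
x0=ray(fs[1],(333,230),62)
q=fitbox(fs,[x0[0],x0[1],0]); print(q,np.degrees(q[2]))
for n in PT: print(n,W(q,PT[n]).round(1))
for f,n in zip(fs,["scene","side"]):
    im=f["img"][:,:,::-1].copy()
    for p in proj(f,W(q,[(sx*57,sy*132,62) for sx,sy in [(1,1),(1,-1),(-1,-1),(-1,1)]]+[PT[k] for k in PT])): cv2.circle(im,tuple(int(round(v)) for v in p),1,(0,255,0),-1)
    cv2.imwrite(f"pics/{n}1.png",cv2.resize(im[140:380,180:500],None,fx=2.4,fy=2.4))
E
```

```text
lid1_top [ 1.2 -1.3]
lid2_top [-0.3 -1.8]
lid3_top [ 1.7 -1.5]
lid4_top [ 1.8 -1.9]
lid1_press [-0.   0.4]
lid2_press [ 0.5 -0.4]
lid3_press [-3.1  0.7]
lid4_press [-0.1 -2.1]
power_box [-2.4  1.9]
power_box [25.9 48. ]
lid1_top [ 3.1 -1.9]
lid1_top [-32.5 -51.9]
lid3_top [-1.5  1.2]
lid3_top [ -5.7 -21.7]
lid4_top [-1.2  1.2]
lid1_press [-0.1 -1. ]
lid2_press [-1.4  1.8]
lid3_press [-1.1 -3.1]
lid3_press [ 7.2 20.1]
lid4_press [-0.9  1.8]
lid4_press [16.1 57.3]
power_box [ 1.5 -1.1]
[ 4.64602119e+02 -3.56103027e+02  1.43655772e-01] 8.230869442059996
lid1_top [[ 452.4 -271.5   62. ]]
lid2_top [[ 460.5 -327.9   62. ]]
lid3_top [[ 468.7 -384.3   62. ]]
lid4_top [[ 476.8 -440.7   62. ]]
lid1_press [[ 483. -267.   62.]]
lid2_press [[ 491.2 -323.5   62. ]]
lid3_press [[ 499.4 -379.9   62. ]]
lid4_press [[ 507.5 -436.3   62. ]]
power_box [[ 464.6 -356.1    0. ]]
```

View pics/scene1.png

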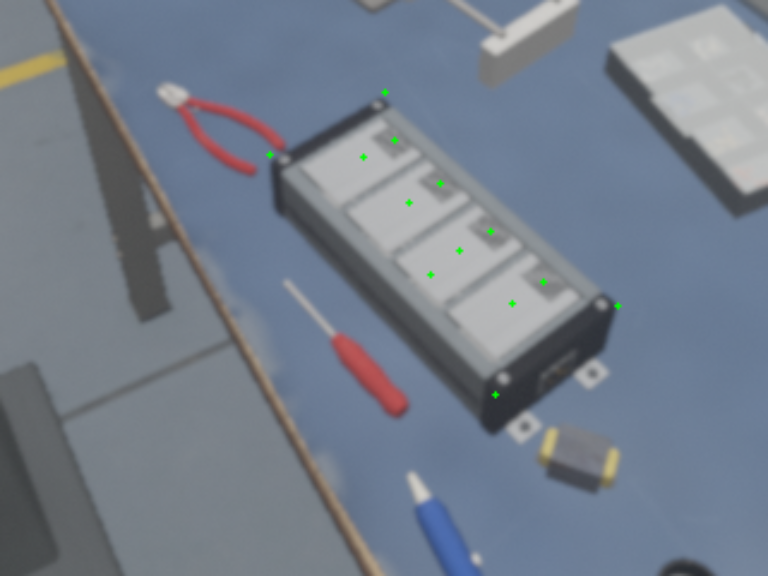

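View pics/side1.png

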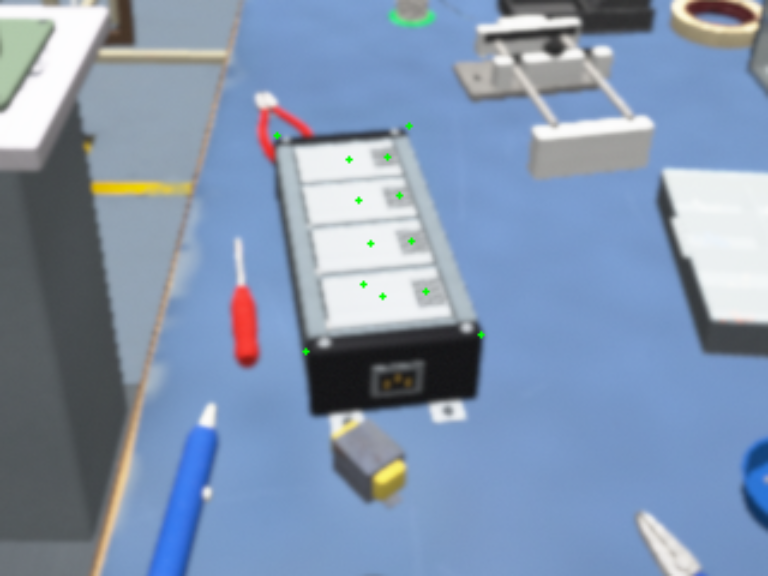

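View pics/scene0.png

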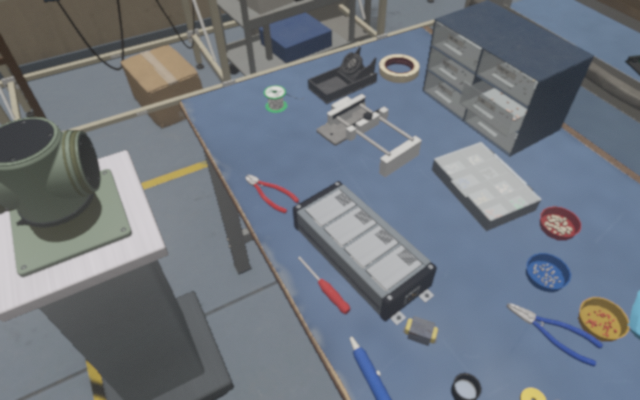

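View pics/side0.png

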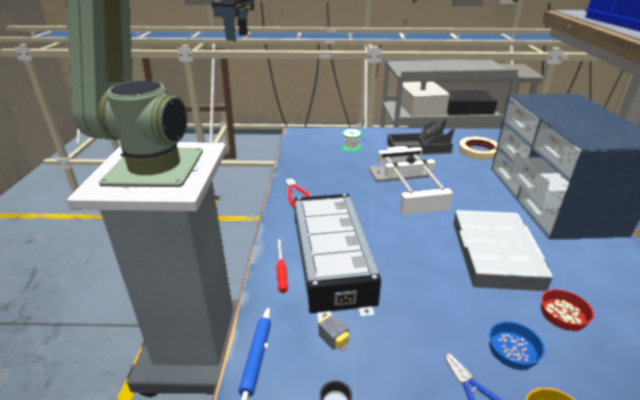

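```bash
cat >> h.py <<'E'
Q=np.array([464.6,-356.1,.143656])
def plan(P,yaw,n,show=True):
    """rows from the measured pose to P (mm), yaw (deg), tool down: translation at constant pace, in n rows"""
    s=sensors.state(); p=np.array(s["ee_pos"]); r=R.from_euler("xyz",s["ee_rot"],degrees=True)
    g=R.from_euler("xyz",[180,0,yaw],degrees=True); out=[]
    rv=(r.inv()*g).as_rotvec(); step=(np.array(P)-p)/n
    for i in range(n):
        rows=np.r_[r.inv().apply(step)/10,rv/n].round(3); out.append(rows)
        r=r*R.from_rotvec(rows[3:])
    for i in range(0,n,5): print(np.concatenate(out[i:i+5]).tolist())
E
python3 - <<'E'
from h import *
q=W(Q,[11+20-52.5-0,28.5,62])[0]; print(q)
plan([420,40,300],98.2,16)
E
```

```text
[ 439.24133848 -330.9715642    62.        ]
[-2.499, -2.752, -0.45, 0.0, -0.0, 0.075, -2.698, -2.557, -0.45, 0.0, -0.0, 0.075, -2.882, -2.348, -0.45, 0.0, -0.0, 0.075, -3.05, -2.125, -0.45, 0.0, -0.0, 0.075, -3.201, -1.891, -0.45, 0.0, -0.0, 0.075]
[-3.334, -1.646, -0.45, 0.0, -0.0, 0.075, -3.448, -1.391, -0.45, 0.0, -0.0, 0.075, -3.542, -1.129, -0.45, 0.0, -0.0, 0.075, -3.617, -0.861, -0.45, 0.0, -0.0, 0.075, -3.671, -0.587, -0.45, 0.0, -0.0, 0.075]
[-3.705, -0.31, -0.45, 0.0, -0.0, 0.075, -3.718, -0.032, -0.45, 0.0, -0.0, 0.075, -3.71, 0.247, -0.45, 0.0, -0.0, 0.075, -3.681, 0.524, -0.45, 0.0, -0.0, 0.075, -3.631, 0.798, -0.45, 0.0, -0.0, 0.075]
[-3.561, 1.068, -0.45, 0.0, -0.0, 0.075]
```

Emit:
step_arm:
  plan: [-2.5,-2.75,-0.45,0,0,0.075,-2.7,-2.55,-0.45,0,0,0.075,-2.88,-2.35,-0.45,0,0,0.075,-3.05,-2.12,-0.45,0,0,0.075,-3.2,-1.9,-0.45,0,0,0.075]
  hand: 6.0

```text
time_s: 2.92
ee_pos: [221.7, 396.0, 250.7]
ee_rot: [180.0, 0.0, 145.2]
force: [0.6, 0.1, -0.0]
gripper_width: 61.3
gripper_force: 0.0
```

Emit:
step_arm:
  plan: [-3.33,-1.65,-0.45,0,0,0.075,-3.45,-1.4,-0.45,0,0,0.075,-3.54,-1.13,-0.45,0,0,0.075,-3.62,-0.86,-0.45,0,0,0.075,-3.67,-0.6,-0.45,0,0,0.075]

```text
time_s: 3.33
ee_pos: [311.8, 233.2, 273.4]
ee_rot: [179.9, 0.0, 123.7]
force: [0.5, -0.0, 0.1]
gripper_width: 59.8
gripper_force: 0.0
```

Emit:
step_arm:
  plan: [-3.7,-0.3,-0.45,0,0,0.075,-3.7,0,-0.45,0,0,0.075,-3.7,0.25,-0.45,0,0,0.075,-3.68,0.5,-0.45,0,0,0.075,-3.63,0.8,-0.45,0,0,0.075]

```text
time_s: 3.75
ee_pos: [402.2, 71.0, 296.0]
ee_rot: [179.9, -0.0, 102.1]
force: [1.3, 0.2, -0.1]
gripper_width: 59.9
gripper_force: 0.0
```

Run:
```python
from h import *
s=sensors.state(); print(s["time_s"],s["ee_pos"],s["ee_rot"],s["gripper_width"],s["force"],s["qpos"])
f=viewer.grab_frame("scene")
for uv in [(383,170),(420,148),(385,160),(435,165),(319,135)]: print(uv,ray(f,uv,0).round())
# above box centre looking with the wrist camera (camera is +74 on tool x = box y)
T=W(Q,[15,-74,0])[0]; print(T)
plan([T[0],T[1],260],98.23,14)
```

```text
3.75 [402.18590381  70.98584901 295.99948295] [ 1.79942242e+02 -1.04944945e-02  1.02148101e+02] 59.90281946199734 [ 1.30513266  0.21892772 -0.12539998] [ 8.38480439e+00  5.93358765e-01  1.01842314e+02  1.46086779e-02
  7.75073829e+01 -3.76644411e+00]
(383, 170) [ 628. -190.    0.]
(420, 148) [ 742. -171.    0.]
(385, 160) [ 650. -165.    0.]
(435, 165) [ 737. -233.    0.]
(319, 135) [561. -17.   0.]
[ 490.03950602 -427.19030548    0.        ]
[-3.568, -0.129, 0.284, 0.0, 0.0, 0.004, -3.569, -0.115, 0.284, 0.0, 0.0, 0.004, -3.569, -0.101, 0.284, 0.0, 0.0, 0.004, -3.569, -0.086, 0.284, 0.0, 0.0, 0.004, -3.57, -0.072, 0.284, 0.0, 0.0, 0.004]
[-3.57, -0.058, 0.284, 0.0, 0.0, 0.004, -3.57, -0.043, 0.284, 0.0, 0.0, 0.004, -3.57, -0.029, 0.284, 0.0, 0.0, 0.004, -3.57, -0.015, 0.284, 0.0, 0.0, 0.004, -3.571, -0.001, 0.284, 0.0, 0.0, 0.004]
[-3.57, 0.014, 0.284, 0.0, 0.0, 0.004, -3.57, 0.028, 0.284, 0.0, 0.0, 0.004, -3.57, 0.042, 0.284, 0.0, 0.0, 0.004, -3.57, 0.057, 0.284, 0.0, 0.0, 0.004]
```

Emit:
step_arm:
  plan: [-3.57,-0.13,0.28,0,0,0.004,-3.57,-0.12,0.28,0,0,0.004,-3.57,-0.1,0.28,0,0,0.004,-3.57,-0.09,0.28,0,0,0.004,-3.57,-0.07,0.28,0,0,0.004]

```text
time_s: 4.22
ee_pos: [433.6, -104.4, 281.5]
ee_rot: [180.0, -0.0, 101.2]
force: [0.1, 0.4, -0.5]
gripper_width: 60.0
gripper_force: 0.0
```

Emit:
step_arm:
  plan: [-3.57,-0.06,0.28,0,0,0.004,-3.57,-0.04,0.28,0,0,0.004,-3.57,-0.03,0.28,0,0,0.004,-3.57,-0.02,0.28,0,0,0.004,-3.57,0,0.28,0,0,0.004]

```text
time_s: 4.63
ee_pos: [465.6, -280.1, 267.3]
ee_rot: [180.0, -0.0, 100.1]
force: [-1.1, 1.0, 0.4]
gripper_width: 60.0
gripper_force: 0.0
```

Emit:
step_arm:
  plan: [-3.57,0.01,0.28,0,0,0.004,-3.57,0.03,0.28,0,0,0.004,-3.57,0.04,0.28,0,0,0.004,-3.57,0.06,0.28,0,0,0.004,0,0,0,0,0,0]

```text
time_s: 5.05
ee_pos: [491.4, -424.6, 253.9]
ee_rot: [-179.9, 0.1, 99.0]
force: [-0.3, 0.1, -0.4]
gripper_width: 59.8
gripper_force: 0.0
```

Run:
```python
from h import *
s=sensors.state(); print(s["time_s"],s["ee_pos"],s["ee_rot"],s["force"])
f=viewer.grab_frame("wrist"); g=viewer.grab_frame("scene"); h=viewer.grab_frame("side")
q=fitbox([f],Q); print("wrist",q); 
q2=fitbox([f,g,h],Q); print("all",q2)
im=f["img"][:,:,::-1].copy()
for p in proj(f,W(q,[(sx*57,sy*132,62) for sx,sy in [(1,1),(1,-1),(-1,-1),(-1,1)]]+[PT[k] for k in PT])): cv2.circle(im,tuple(int(round(v)) for v in p),2,(0,255,0),-1)
cv2.imwrite("pics/wrist2.png",im)
```

```text
5.05 [ 491.41047032 -424.63018334  253.88947081] [-1.79929752e+02  1.18929889e-01  9.89609177e+01] [-0.31689761  0.07162742 -0.42873404]
lid1_press [-0.2 -0.3]
lid2_press [ 1.8 -1.2]
lid3_press [-0.1 -0.6]
lid4_press [-0.6  1.8]
power_box [-0.7  1.3]
wrist [ 4.63698436e+02 -3.57326096e+02  1.75444358e-01]
lid1_press [1.3 0.6]
lid2_press [ 2.1 -0.4]
lid3_press [-0.9  0.1]
lid4_press [-2.5  2.5]
power_box [-0.9  1.4]
lid1_top [0.8 2.5]
lid2_top [-0.3 -1.4]
lid3_top [ 0.2 -1.6]
lid3_top [10.4 -9.5]
lid4_top [3.7 0.7]
lid1_press [-0.4  1.6]
lid2_press [-1.  -1.7]
lid3_press [-0.6 -0.8]
lid3_press [-24.6 -18.8]
lid4_press [-1.1  2. ]
power_box [ 0.2 -1.2]
lid1_top [-2.1  0.5]
lid2_top [-0.2 -3.3]
lid3_top [-1.3  2.9]
lid4_top [ 1.5 -0.4]
lid1_press [-1.4 -1.4]
lid2_press [-2.4 -1.2]
lid3_press [-4.  -1.5]
lid4_press [-0.8  2.7]
power_box [ 0.4 -1.8]
all [ 4.63449396e+02 -3.57503478e+02  1.54765527e-01]
```

View pics/wrist2.png

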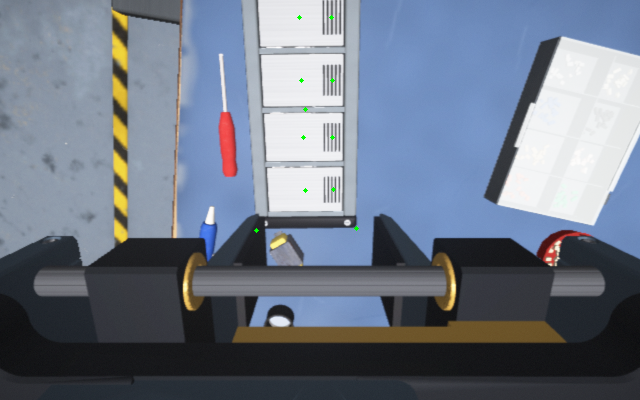

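Run:
```python
from h import *
f=viewer.grab_frame("wrist"); im=cv2.GaussianBlur(f["img"],(3,3),0).astype(float)
g=im[:,:,2]-im[:,:,0]   # blue minus red: bench is blue
L=[];Rr=[]
for r in range(20,205,5):
    d=np.diff(g[r])
    c=340+np.argmax(d[340:375])+.5; Rr.append(ray(f,(c,r),62)[:2])
    c=235+np.argmin(d[235:275])+.5; L.append(ray(f,(c,r),62)[:2])
for A in (L,Rr):
    A=np.array(A); vx,vy,x,y=cv2.fitLine(A.astype(np.float32),cv2.DIST_HUBER,0,.01,.01).ravel()
    n=np.array([vy,-vx]); n*=np.sign(n[0]); res=(A-[x,y])@n
    print("yaw",np.degrees(np.arctan2(n[1],n[0])),"offset",n@[x,y],"at centre x", (n@[x,y]-n[1]*-357.3)/n[0],"res",np.abs(res).mean())
for c in [(261,217),(357,217),(262,25),(345,25)]: print(c,ray(f,c,62))
```

```text
yaw 9.592417 offset 341.79413 at centre x 407.02496 res 0.2549764200009344
yaw 9.567896 offset 455.23782 at centre x 521.88666 res 0.27282479935221643
(261, 217) [ 434.29779771 -475.61368441   62.        ]
(357, 217) [ 541.76611585 -458.30288771   62.        ]
(262, 25) [ 412.97691409 -279.018995     62.        ]
(345, 25) [ 492.78764419 -266.15146619   62.        ]
```

```bash
sed -i 's/^Q=.*/Q=np.array([464.4,-357.4,.1672])/' h.py
python3 - <<'E'
from h import *
print(sensors.state()["time_s"])
for i in range(4): print(W(Q,[65.75,Y[i],80])[0].round(1))
T=W(Q,[65.75,-85.5,80])[0]; plan(T,99.58,10)
E
```

```text
7.05
[ 515.  -262.2   80. ]
[ 524.5 -318.4   80. ]
[ 534.  -374.6   80. ]
[ 543.5 -430.8   80. ]
[-0.199, 0.498, 1.762, 0.0, -0.0, -0.001, -0.2, 0.498, 1.762, 0.0, -0.0, -0.001, -0.2, 0.498, 1.762, 0.0, -0.0, -0.001, -0.201, 0.497, 1.762, 0.0, -0.0, -0.001, -0.201, 0.497, 1.762, 0.0, -0.0, -0.001]
[-0.202, 0.497, 1.762, 0.0, -0.0, -0.001, -0.202, 0.497, 1.762, 0.0, -0.0, -0.001, -0.203, 0.497, 1.762, 0.0, -0.0, -0.001, -0.203, 0.496, 1.762, 0.0, -0.0, -0.001, -0.204, 0.496, 1.762, 0.0, -0.0, -0.001]
```

Emit:
step_arm:
  plan: [-0.2,0.5,1.76,0,0,-0.001,-0.2,0.5,1.76,0,0,-0.001,-0.2,0.5,1.76,0,0,-0.001,-0.2,0.5,1.76,0,0,-0.001,-0.2,0.5,1.76,0,0,-0.001]

```text
time_s: 7.47
ee_pos: [517.6, -424.9, 167.5]
ee_rot: [180.0, 0.0, 99.5]
force: [0.5, 0.2, 0.1]
gripper_width: 60.4
gripper_force: 0.0
```

Emit:
step_arm:
  plan: [-0.2,0.5,2,0,0,-0.001,-0.2,0.5,2,0,0,-0.001,-0.2,0.5,2,0,0,-0.001,-0.2,0.5,2,0,0,-0.001,-0.2,0.48,0.4,0,0,-0.001]

```text
time_s: 7.88
ee_pos: [542.1, -429.2, 80.3]
ee_rot: [-179.7, -0.3, 99.7]
force: [-1.6, 1.2, -0.9]
gripper_width: 60.0
gripper_force: 0.0
```

Emit:
step_arm:
  plan: [0,0,0,0,0,0,0,0,0,0,0,0]

```text
time_s: 8.05
ee_pos: [544.0, -430.9, 84.8]
ee_rot: [180.0, 0.0, 99.8]
force: [0.2, 0.2, 0.4]
gripper_width: 60.0
gripper_force: 0.0
```

Run:
```python
from h import *
s=sensors.state(); print(s["time_s"],s["ee_pos"],s["force"])
a=viewer.grab_frame("wrist")["img"]; b=viewer.grab_frame("scene")["img"]
b=cv2.resize(b[140:340,280:480],(400,400),interpolation=cv2.INTER_CUBIC)
cv2.imwrite("pics/c.png",np.hstack([a[:,120:520],b])[:,:,::-1])
```

```text
8.05 [ 543.97538051 -430.89258731   84.81311886] [0.16714809 0.16881867 0.42380561]
```

View pics/c.png

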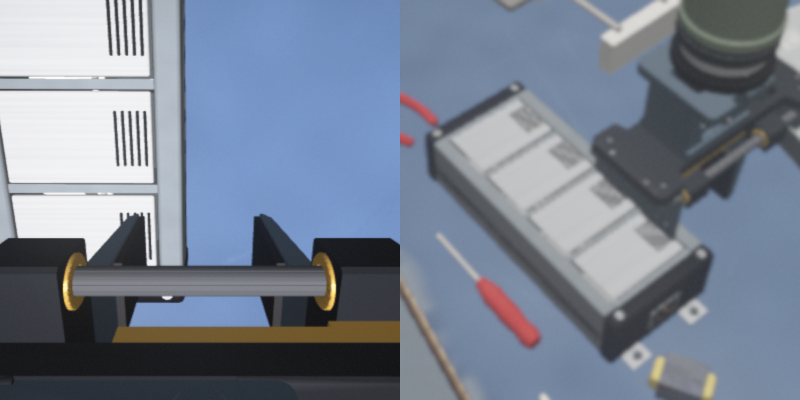

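Emit:
step_arm:
  plan: [0,0,0.2,0,0,0,0,0,0.2,0,0,0,0,0,0.2,0,0,0,0,0,0,0,0,0,0,0,0,0,0,0]

```text
time_s: 8.57
ee_pos: [543.3, -430.5, 78.1]
ee_rot: [-180.0, -0.0, 99.7]
force: [-0.7, -0.4, 0.2]
gripper_width: 60.2
gripper_force: 0.0
```

Emit:
step_arm:
  plan: [0,0,0.1,0,0,0,0,0,0,0,0,0]

```text
time_s: 8.73
ee_pos: [543.4, -430.6, 77.1]
ee_rot: [-180.0, -0.0, 99.7]
force: [-0.7, -0.7, -0.4]
gripper_width: 60.2
gripper_force: 0.0
```

Emit:
step_arm:
  plan: [0,0,0.1,0,0,0,0,0,0,0,0,0]

```text
time_s: 8.9
ee_pos: [543.6, -430.7, 76.3]
ee_rot: [180.0, 0.0, 99.7]
force: [-0.7, -0.3, 0.6]
gripper_width: 59.8
gripper_force: 0.3
```

Emit:
step_arm:
  plan: [0,0,0.05,0,0,0,0,0,0,0,0,0]

```text
time_s: 9.07
ee_pos: [543.6, -430.7, 76.2]
ee_rot: [180.0, 0.0, 99.7]
force: [-0.6, 1.0, 2.9]
gripper_width: 59.7
gripper_force: 1.4
```

Emit:
step_arm:
  plan: [0,0,0.05,0,0,0,0,0,0,0,0,0]

```text
time_s: 9.23
ee_pos: [543.6, -430.7, 76.1]
ee_rot: [180.0, 0.0, 99.7]
force: [-0.2, 0.8, 5.4]
gripper_width: 60.6
gripper_force: 2.6
```

Emit:
step_arm:
  plan: [0,0,-0.8,0,0,0,2.85,0,0,0,0,0,2.85,0,0,0,0,0,0,0,0,0,0,0,0,0,0.5,0,0,0]

```text
time_s: 9.65
ee_pos: [534.3, -373.8, 79.3]
ee_rot: [179.9, 0.1, 99.8]
force: [1.4, 0.1, 0.3]
gripper_width: 60.0
gripper_force: 0.0
```

Emit:
step_arm:
  plan: [0,0,0,0,0,0,0,0,0,0,0,0]

```text
time_s: 9.82
ee_pos: [533.9, -375.2, 77.8]
ee_rot: [-180.0, 0.0, 99.7]
force: [1.0, -0.6, -0.2]
gripper_width: 60.1
gripper_force: 0.0
```

Emit:
step_arm:
  plan: [0,0,0.15,0,0,0,0,0,0,0,0,0]

```text
time_s: 9.98
ee_pos: [534.0, -375.3, 76.4]
ee_rot: [180.0, 0.0, 99.7]
force: [0.3, -0.4, 0.1]
gripper_width: 59.6
gripper_force: 0.0
```

Emit:
step_arm:
  plan: [0,0,0.05,0,0,0,0,0,0,0,0,0]

```text
time_s: 10.15
ee_pos: [533.9, -374.9, 76.2]
ee_rot: [180.0, 0.0, 99.7]
force: [0.4, -0.5, 0.8]
gripper_width: 60.2
gripper_force: 0.1
```

Emit:
step_arm:
  plan: [0,0,0.05,0,0,0,0,0,0,0,0,0]

```text
time_s: 10.32
ee_pos: [534.0, -374.8, 75.9]
ee_rot: [180.0, 0.0, 99.7]
force: [0.1, 0.1, 1.2]
gripper_width: 59.9
gripper_force: 0.5
```

Emit:
step_arm:
  plan: [0,0,0.05,0,0,0,0,0,0,0,0,0]

```text
time_s: 10.48
ee_pos: [534.1, -374.8, 75.4]
ee_rot: [180.0, 0.0, 99.7]
force: [-0.4, -1.5, 2.0]
gripper_width: 60.0
gripper_force: 0.8
```

Emit:
step_arm:
  plan: [0,0,0.1,0,0,0,0,0,0,0,0,0]

```text
time_s: 10.65
ee_pos: [534.2, -374.6, 74.3]
ee_rot: [180.0, 0.0, 99.7]
force: [0.9, -1.1, 1.2]
gripper_width: 60.0
gripper_force: 0.9
```

Emit:
step_arm:
  plan: [0,0,0.1,0,0,0,0,0,0,0,0,0]

```text
time_s: 10.82
ee_pos: [534.2, -374.5, 73.2]
ee_rot: [180.0, 0.0, 99.7]
force: [1.1, -1.0, 2.3]
gripper_width: 60.1
gripper_force: 1.0
```

Emit:
step_arm:
  plan: [0,0,0.15,0,0,0,0,0,0.15,0,0,0,0,0,0.15,0,0,0,0,0,0.15,0,0,0]

```text
time_s: 11.15
ee_pos: [533.9, -374.5, 67.0]
ee_rot: [-180.0, 0.0, 99.7]
force: [0.8, -1.3, 1.7]
gripper_width: 59.9
gripper_force: 1.0
```

Emit:
step_arm:
  plan: [0,0,0.15,0,0,0,0,0,0.15,0,0,0,0,0,0.15,0,0,0]

```text
time_s: 11.4
ee_pos: [533.3, -374.0, 62.3]
ee_rot: [-179.9, -0.1, 99.7]
force: [-0.5, 0.4, 2.0]
gripper_width: 59.8
gripper_force: 0.8
```

Emit:
step_arm:
  plan: [0,0,0.15,0,0,0,0,0,0.15,0,0,0,0,0,0.1,0,0,0,0,0,0,0,0,0]

```text
time_s: 11.73
ee_pos: [533.6, -374.1, 58.2]
ee_rot: [-180.0, -0.1, 99.7]
force: [1.2, -0.5, 0.5]
gripper_width: 60.0
gripper_force: 0.1
```

Run:
```python
from h import *
s=sensors.state(); print(s["time_s"],s["ee_pos"],s["force"])
a=viewer.grab_frame("side")["img"]; b=viewer.grab_frame("scene")["img"]
a=cv2.resize(a[170:330,270:430],(400,400),interpolation=cv2.INTER_CUBIC)
b=cv2.resize(b[160:320,280:440],(400,400),interpolation=cv2.INTER_CUBIC)
cv2.imwrite("pics/d.png",np.hstack([a,b])[:,:,::-1])
```

```text
11.7333 [ 533.62803054 -374.0932189    58.22895376] [ 1.16713134 -0.47659607  0.47737598]
```

View pics/d.png

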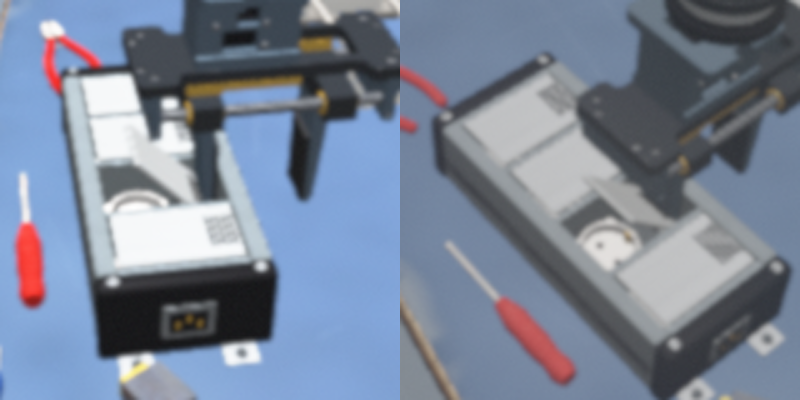

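Emit:
step_arm:
  plan: [0,0,0.15,0,0,0,0,0,0.15,0,0,0,0,0,0,0,0,0]

```text
time_s: 12.08
ee_pos: [533.9, -374.5, 55.5]
ee_rot: [180.0, 0.0, 99.7]
force: [-0.5, 0.1, 1.2]
gripper_width: 60.2
gripper_force: 0.3
```

Run:
```python
from h import *
s=sensors.state(); print(s["time_s"],s["ee_pos"],s["force"])
# pin of lid 3, near edge at angle t
for t in (.8,.9,1.0,1.1): print(t,"edge box x",11-52*np.cos(t)+5*np.sin(t),"z",57+52*np.sin(t)+5*np.cos(t), "depth",5-(5/np.cos(t)-np.tan(t)*(29-11-6.75)))
```

```text
12.0833 [ 533.90442667 -374.45365133   55.47873937] [-0.46129578  0.0733197   1.19000157]
0.8 edge box x -21.641968431554986 z 97.78605027351102 depth 9.406812768455396
0.9 edge box x -17.407083801937134 z 100.84104914198245 depth 11.133150895111068
1.0 edge box x -12.888364981103788 z 103.4580027393513 depth 13.266758313963024
1.1 edge box x -8.130961513822843 z 105.61076333032253 depth 16.080524200460545
```

Emit:
step_arm:
  plan: [0,0,-1,0,0,0,0,0,-2,0,0,0,0,0,-2.5,0,0,0,0,0,-2.5,0,0,0,0,0,-1,0,0,0]

```text
time_s: 12.5
ee_pos: [535.1, -375.4, 150.0]
ee_rot: [179.8, 0.2, 99.7]
force: [-0.3, 0.4, 0.5]
gripper_width: 60.2
gripper_force: 0.0
```

Emit:
step_arm:
  plan: [0,-2,0,0,0,0,0,-2.5,0,0,0,0,0,-2.5,0,0,0,0,0,-2.5,0,0,0,0,0,-2.1,0,0,0,0]
  hand: 0

```text
time_s: 12.92
ee_pos: [417.6, -393.8, 145.5]
ee_rot: [-179.9, -0.1, 99.7]
force: [-1.4, -0.3, -0.3]
gripper_width: 29.8
gripper_force: 0.0
```

Emit:
step_arm:
  plan: [0,0,0,0,0,0,0,0,0,0,0,0,0,0,0,0,0,0]

```text
time_s: 13.17
ee_pos: [420.2, -394.1, 145.8]
ee_rot: [180.0, 0.0, 99.7]
force: [0.7, 0.2, 0.1]
gripper_width: 9.5
gripper_force: 0.0
```

Run:
```python
from h import *
s=sensors.state(); print(s["time_s"],s["ee_pos"],s["force"],s["gripper_width"])
print("box frame",R.from_euler("z",-Q[2]).apply(np.array(s["ee_pos"])-[Q[0],Q[1],0]))
a=viewer.grab_frame("side")["img"]; b=viewer.grab_frame("wrist")["img"]
a=cv2.resize(a[170:330,270:430],(400,400),interpolation=cv2.INTER_CUBIC)
cv2.imwrite("pics/e.png",np.hstack([a,b[:,120:520]])[:,:,::-1])
```

```text
13.1667 [ 420.19814447 -394.13694852  145.79971501] [0.66337336 0.19509598 0.11120187] 9.527535547448814
box frame [-49.69928193 -28.86847407 145.79971501]
```

View pics/e.png

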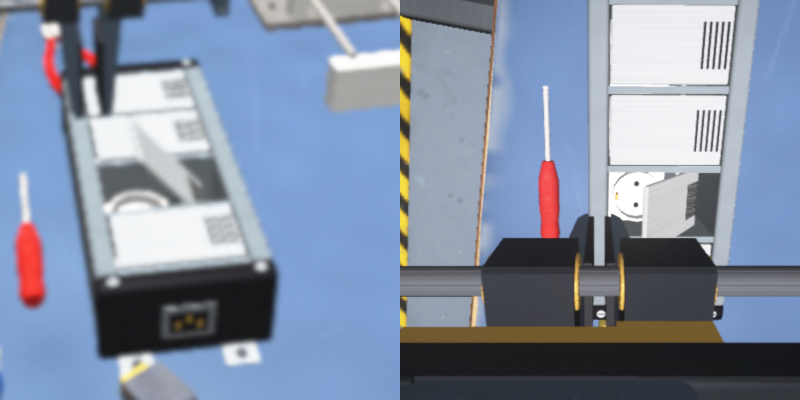

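Emit:
step_arm:
  plan: [0,0,1.5,0,0,0,0,0,2,0,0,0,0,0,1.2,0,0,0,0,0,0,0,0,0,0,0.6,0,0,0,0]

```text
time_s: 13.68
ee_pos: [425.4, -392.6, 98.1]
ee_rot: [-179.9, -0.1, 99.8]
force: [0.5, -0.2, 0.6]
gripper_width: 0.2
gripper_force: 0.0
```

Emit:
step_arm:
  plan: [0,0.6,0,0,0,0,0,0.4,0,0,0,0,0,0.3,0,0,0,0]

```text
time_s: 13.93
ee_pos: [439.4, -391.2, 99.7]
ee_rot: [180.0, 0.1, 99.8]
force: [-1.1, -1.1, 2.0]
gripper_width: 0.1
gripper_force: 1.1
```

Emit:
step_arm:
  plan: [0,0.3,0,0,0,0,0,0.3,0,0,0,0,0,0.3,0,0,0,0]

```text
time_s: 14.18
ee_pos: [447.4, -389.4, 99.0]
ee_rot: [180.0, 0.0, 99.7]
force: [-0.5, 1.0, 1.2]
gripper_width: 0.3
gripper_force: 0.6
```

Emit:
step_arm:
  plan: [0,0.3,0,0,0,0,0,0.3,0,0,0,0,0,0.3,0,0,0,0]

```text
time_s: 14.43
ee_pos: [456.3, -387.7, 98.7]
ee_rot: [180.0, -0.0, 99.7]
force: [-1.2, -0.0, 0.2]
gripper_width: 0.4
gripper_force: 0.4
```

Emit:
step_arm:
  plan: [0,0.3,0,0,0,0,0,0.3,0,0,0,0,0,0.3,0,0,0,0]

```text
time_s: 14.68
ee_pos: [465.2, -386.2, 98.6]
ee_rot: [180.0, -0.0, 99.7]
force: [0.1, 0.6, 0.5]
gripper_width: 0.8
gripper_force: 0.3
```

Emit:
step_arm:
  plan: [0,0.2,0,0,0,0,0,0.2,0,0,0,0,0,0,0,0,0,0]

```text
time_s: 14.93
ee_pos: [469.3, -385.5, 98.7]
ee_rot: [180.0, -0.0, 99.7]
force: [-0.8, 0.0, 0.8]
gripper_width: 0.3
gripper_force: 0.0
```

Run:
```python
from h import *
s=sensors.state(); print(s["time_s"],s["ee_pos"],s["force"],s["gripper_width"])
print("box frame",R.from_euler("z",-Q[2]).apply(np.array(s["ee_pos"])-[Q[0],Q[1],0]))
a=viewer.grab_frame("side")["img"]; b=viewer.grab_frame("scene")["img"]
a=cv2.resize(a[170:330,270:430],(400,400),interpolation=cv2.INTER_CUBIC)
b=cv2.resize(b[160:320,280:440],(400,400),interpolation=cv2.INTER_CUBIC)
cv2.imwrite("pics/f.png",np.hstack([a,b])[:,:,::-1])
```

```text
14.9333 [ 469.25694238 -385.4860919    98.65076327] [-0.82721875  0.02759228  0.84959311] 0.33473692087875573
box frame [  0.11506539 -28.50272281  98.65076327]
```

View pics/f.png

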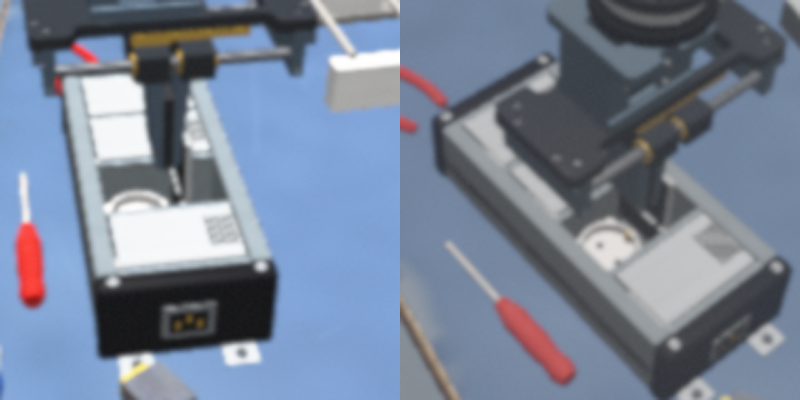

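Emit:
step_arm:
  plan: [0,0.15,0,0,0,0,0,0.15,0,0,0,0,0,0,0,0,0,0]

```text
time_s: 15.28
ee_pos: [471.9, -385.0, 98.6]
ee_rot: [180.0, -0.0, 99.7]
force: [-0.2, 0.4, -0.5]
gripper_width: 0.3
gripper_force: 0.0
```

Emit:
step_arm:
  plan: [0,0.1,0,0,0,0,0,0.1,0,0,0,0,0,0,0,0,0,0]

```text
time_s: 15.53
ee_pos: [473.8, -384.7, 98.6]
ee_rot: [180.0, -0.0, 99.7]
force: [0.2, 0.1, 0.7]
gripper_width: 0.6
gripper_force: 0.1
```

Emit:
step_arm:
  plan: [0,0.1,0,0,0,0,0,0.1,0,0,0,0,0,0,0,0,0,0]

```text
time_s: 15.78
ee_pos: [475.8, -384.4, 98.7]
ee_rot: [-180.0, -0.0, 99.7]
force: [-0.8, 0.5, -0.3]
gripper_width: 0.4
gripper_force: 0.3
```

Emit:
step_arm:
  plan: [0,0.1,0,0,0,0,0,0,0,0,0,0]

```text
time_s: 15.95
ee_pos: [476.8, -384.2, 98.7]
ee_rot: [180.0, -0.0, 99.7]
force: [-0.5, 0.1, -0.7]
gripper_width: 0.3
gripper_force: 0.3
```

Run:
```python
from h import *
s=sensors.state(); print(s["time_s"],s["ee_pos"],s["force"],s["gripper_width"])
print("box frame",R.from_euler("z",-Q[2]).apply(np.array(s["ee_pos"])-[Q[0],Q[1],0]))
f=viewer.grab_frame("side"); a=f["img"]
# silhouettes of the lid edge for candidate angles
for t in (1.4,1.5,1.57,1.65,1.75):
    P=W(Q,[(11-52*np.cos(t)+h*np.sin(t),-28.5-25,57+52*np.sin(t)+h*np.cos(t)) for h in (1,5)]); print(t,proj(f,P).round(1).tolist())
a=cv2.resize(a[190:270,310:390],(560,560),interpolation=cv2.INTER_CUBIC)
cv2.imwrite("pics/g.png",a[:,:,::-1])
```

```text
15.95 [ 476.78226934 -384.19008549   98.69030313] [-0.48066674  0.13517073 -0.74359202] 0.32464954824740133
box frame [  7.7511328  -28.47717007  98.69030313]
1.4 [[338.9, 228.5], [341.2, 228.0]]
1.5 [[342.0, 228.0], [344.4, 227.6]]
1.57 [[344.2, 227.8], [346.5, 227.5]]
1.65 [[346.6, 227.7], [349.0, 227.6]]
1.75 [[349.7, 227.8], [352.0, 227.9]]
```

View pics/g.png

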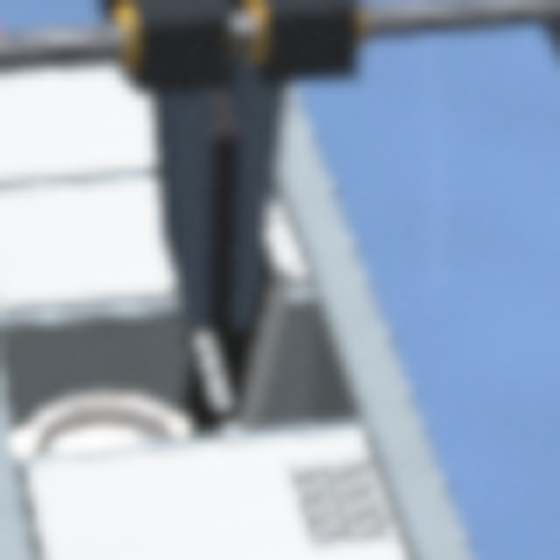

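Emit:
step_arm:
  plan: [0,-0.5,0,0,0,0,0,-1,0,0,0,0,0,-1.5,0,0,0,0,0,-1.5,0,0,0,0,0,-0.5,-1,0,0,0]

```text
time_s: 16.42
ee_pos: [423.3, -391.8, 107.2]
ee_rot: [-179.8, -0.3, 99.7]
force: [-0.6, 0.4, 0.0]
gripper_width: 0.6
gripper_force: 0.0
```

Emit:
step_arm:
  plan: [0,0,-2,0,0,0,0,0,-3,0,0,0,0,0,-3,0,0,0,0,0,-3,0,0,0,0,0,-1,0,0,0]

```text
time_s: 16.83
ee_pos: [428.1, -394.4, 234.5]
ee_rot: [179.7, 0.4, 99.7]
force: [0.2, -0.5, 0.2]
gripper_width: 0.1
gripper_force: 0.0
```

Emit:
step_arm:
  plan: [0,0,0,0,0,0,0,0,0,0,0,0,0,0,0,0,0,0]

```text
time_s: 17.08
ee_pos: [426.4, -392.0, 226.9]
ee_rot: [-179.9, -0.2, 99.7]
force: [-0.6, -0.7, 0.0]
gripper_width: 0.6
gripper_force: 0.0
```

Run:
```python
from h import *
s=sensors.state(); print(s["time_s"],s["ee_pos"],s["force"])
f=viewer.grab_frame("side"); a=f["img"]
old=cv2.imread("pics/g.png")[:,:,::-1]; new=cv2.resize(a[190:270,310:390],(560,560),interpolation=cv2.INTER_CUBIC)
d=np.abs(old.astype(int)-new).sum(2)
print("diff lid face region",d[290:420,280:345].mean(),"edge",d[300:420,240:300].mean(),"ref",d[450:,50:250].mean())
for r in (230,235,240,245): print(r,a[r,338:362].mean(1).astype(int).tolist())
```

```text
17.0833 [ 426.37316452 -392.01556247  226.93033757] [-0.62915123 -0.71758529  0.03939727]
diff lid face region 5.122248520710059 edge 10.2375 ref 3.7867727272727274
230 [227, 204, 150, 85, 42, 30, 29, 31, 31, 46, 77, 109, 133, 152, 166, 162, 158, 170, 187, 196, 197, 198, 198, 193]
235 [92, 73, 49, 32, 30, 29, 29, 34, 56, 89, 113, 117, 110, 100, 96, 94, 94, 102, 130, 165, 186, 195, 195, 195]
240 [133, 164, 151, 98, 48, 30, 37, 63, 98, 118, 117, 107, 98, 96, 95, 94, 89, 86, 85, 101, 137, 172, 192, 198]
245 [56, 111, 164, 169, 125, 73, 70, 99, 117, 114, 103, 95, 94, 94, 95, 93, 88, 84, 81, 81, 86, 107, 147, 177]
```

Run:
```python
from h import *
f=viewer.grab_frame("side")
for t in (1.5,1.57,1.65,1.7,1.75):
    c=[]
    for d in np.linspace(15,52,40):
        c.append(proj(f,W(Q,[(11-d*np.cos(t)+3*np.sin(t),-53.5,57+d*np.sin(t)+3*np.cos(t))]))[0])
    c=np.array(c)[::-1]; print(t,[round(float(np.interp(r,c[:,1],c[:,0])),1) for r in (230,235,240,245)])
```

```text
1.5 [343.3, 343.6, 343.8, 344.1]
1.57 [345.3, 345.1, 344.9, 344.7]
1.65 [347.5, 346.8, 346.1, 345.5]
1.7 [348.9, 347.9, 346.9, 345.9]
1.75 [350.3, 349.0, 347.7, 346.4]
```

```bash
python3 -c "
from h import *
print(env.job_done())"
```

```text
the job is handed in; nothing more can be done
None
```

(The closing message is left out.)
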